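# Unlock the cash box on the dining table and hold the key turned

## Robot

A 6-joint arm with a two-finger parallel gripper is mounted at the origin on the work surface. World frame = base frame: x ahead of the robot, y to its left, z up, the work surface at z = 0. Lengths are in m, angles in rad, forces in N, time in s.
With the tool pointing down it reaches from about 0.275 to 0.875 m from the base axis. Payload 12.5 kg.
Tool frame: the origin (TCP) lies on the centre line of the jaws, within the pads' length; the fingertips stand r.finger_overhang ahead of it and the grasp point (between the pads) lies 3 mm ahead of it (r.finger_overhang is the distance from the TCP to the fingertips, in m); z points along the fingers, y is the line along which they close (so a half turn about z gives the same grasp; the last joint's range is limited). The gripper opens to 85 mm and grips with 20 to 120 N. Pads are 22 mm wide; open, the fingers measure 114 mm over their backs; the gripper's body (76 mm by 85 mm) begins 54 mm behind the grasp point. The pads swing forward as they close: fully open they stand 13 mm farther back than shut.
Start: joints at [-1.226, 0.351, 1.652, -0, 1.139, -0.085], TCP at [0.229, -0.5, 0.233] pointing down, gripper open.
Joint ranges: [-2.75, 2.75], [-0.79, 2.1], [0.01, 2.65], [-1.57, 4.71], [0.07, 3.14], [-2.87, 2.87]. Speed limits (rad/s): [2.22, 2.22, 2.79, 3.14, 3.14, 3.14].

## Interface

Orientations are given as a unit quaternion [x, y, z, w].
In Python, from cell import r, optics gives the robot as it stands. The module is installed in compiled form; this text tells all that it offers. Calls block until the motion is done:
- r.move_to(position, orientation): joint-space move of the TCP to a pose.
- r.move_linear(position, rot=None, vel=0.15): straight line of the TCP; rot=None keeps the orientation; vel is the mean speed in m/s.
- r.set_joints(angles): joint-space move.
- r.set_gripper(opening, squeeze=None): opening from 0.0 (shut) to 1.0 (fully open); squeeze is the grip in N (None keeps the last); returns when the fingers have stopped.
- r.sleep(seconds).
- r.inverse_kinematics(position, orientation): joint angles nearest the present ones, or None.
- optics.get_image(name): name is "scene" or "top" or "wrist"; returns a dict with "pixels" (420x560x3 uint8, red, green, blue), "depth" (420x560 float32, m along the optical axis (not along the pixel's ray), 0 where there is no reading), "fx", "fy", "cx", "cy" (pixels), "camera_from_world" (4x4, takes a point from world to camera coordinates); the wrist camera has in their place "mount" (4x4, takes a point from camera to tool coordinates, whose origin is the TCP and whose axes are the flange's). Camera axes: x right, y down, z forward; pixel columns grow to the right and rows downward; lengths in m; the calibration is good to about 2 mm. A picture is of the moment at which its call begins: read the wrist's pose just before it.
A pose or a line that the arm cannot do raises r.PlanningError and nothing moves.
- r.hand_in(): hands the job in; it is judged then, once.
Readings, each from a call of its own:
- r.current_t(): time.
- r.current_q(): joint angles.
- r.current_qvel(): joint speeds.
- r.current_effort(): joint torques, N m.
- r.current_tool_pos(): TCP position.
- r.current_ee_rot(): TCP orientation.
- r.current_contact_force(): force on the tool from outside, world axes, zero at the start.
- r.current_torque(): the same for the moment, N m.
- r.current_opening(): opening from 0.0 (shut) to 1.0 (fully open).
- r.current_finger_force(): force on a finger pad.
Only numpy, scipy, OpenCV 4.12 (cv2) and the standard library are available. Lean on these libraries where they do the work, as an engineer would, in place of code of your own. Each camera call takes 0.05 s, during which the arm holds its last target. There are 200 camera calls.

## Task

Take the key with the round bow from the wooden key block, leaving the square one where it is, and push it into the lock on the lid of the grey cash box until it is fully home: the pins are sticky, so wiggle it past them. Then turn it a quarter turn clockwise (seen from above) to its stop and finish while still holding it turned: the lock springs back if you let go. Do not knock the mug that stands between the box and the key block.

Things in the scene. Friction and masses are not known exactly. Their poses are not given: they have to be found in the camera images.
- key: Round-bow steel key, 50 g, 67 mm long, upright in a slot of the key block. Origin: tip, underside centre; z up the shank, x along bow and bit width, y across thickness. From the tip: flat bit at 1-16 mm, 16 mm wide, 4 mm thick (first 3 mm: 12 x 3); shank 5 mm round; collar 14 mm across at 22-26 mm. Same when turned half round.
- key_bow (a point): Centre of the key's bow, 53 mm above the tip: an upright ring, 29 mm across, 9 mm thick (key's y), grasped across its thickness (its flat faces act 24 mm wide and 28 mm tall). Fingertips near 40 mm above the tip clear block and lock.
- other_key: A second key of the same sizes as the first, but with a square bow (29 mm frame). It stands in the other slot and is to stay there.
- key_block: Fixed block of light wood, 115 x 50 mm, 38 mm tall, origin at the centre of its underside. Two slots in its top, 30 mm either side of the centre along its x; the keys hang in them by their collars, tips 22 mm below the block's top, bits along the block's x. Lift a key 30 mm or more straight up to free it.
- cash_box: Fixed grey steel cash box, 200 mm (x) by 150 mm (y), lid top 80 mm above the table, origin at the centre of its underside. The lock, in a square steel plate of 46 mm, is on the near half of the lid, a folded-down carrying handle on the far half.
- lock_face (a point): Centre of the key slot in the lock plate's top face, 84 mm above the table, 35 mm from the box centre to the box's -x. z up, x along the slot, which is 18 x 6 mm, chamfered. The fixed plate is 4 mm thick; the barrel turns below it, so the key turns only once its whole bit is below the plate. Fully home: collar on the lock face, tip 22 mm below it.
- lock_pins (a point): Point 13 mm below the lock face, on the lock's axis, level with two sprung sticky pins, one at each end of the slot. The bit meets them when the tip is 10 to 12 mm deep. Pressed straight down it binds there, near 14 mm, until some 20 N; pressed with about 10 to 14 N and wiggled about the vertical by 0.08 rad each way, 3 mm at a time, it works past them by 17 mm.
- lock_barrel (a joint): Turn of the lock barrel, rad: 0 at rest (in line with the plate's slot), growing clockwise seen from above to a stop at 1.57. A spring turns it back (0.06 N m at rest, 0.17 N m at the stop). The key has about 0.1 rad of play, so the barrel follows that much behind.
- mug_a: White mug, 82 mm across, 78 mm tall, with a handle, standing between the cash box and the key block, towards the far side. Bystander.
There are look-alikes about, which are no part of the job. What is shaped like the other_key but purple is not meant. Leave any purple look-alike of the key alone.

How it is judged:
On the way, in this order (a step that is already met when the one before it is completed fails the run):
1. the round-bow key is fully home in the lock, the barrel not yet turned (z of key in the frame of lock_face below -0.0195 m and horizontal distance between key and lock_face below 0.003 m and value of joint lock_barrel below 0.35 rad), for 0.1 s.
2. the key, fully home, has turned the barrel a quarter turn (z of key in the frame of lock_face below -0.0195 m and horizontal distance between key and lock_face below 0.003 m and value of joint lock_barrel above 1.3 rad), for 0.2 s.
At the end, for the whole second after the job is handed in: Fingers still grip the round-bow key (over 2 N), upright within 0.15 rad, fully home (tip 19.5 mm or more below the lock face, within 3 mm of its centre), barrel held past 1.3 of 1.57 rad. Square-bow key in its slot (moved under 15 mm), near mug moved under 30 mm (all of step 2 and contact force between the fingers and key above 2 N and angle between key's own z axis and vertical below 0.15 rad and distance of other_key from where it was at the start of the episode below 0.015 m and angle between other_key's own z axis and vertical below 0.3 rad and distance of mug_a from where it was at the start of the episode below 0.03 m); the arm keeps its last pose, push and grip.
It fails at once if the square-bow key is pulled out of the block (distance of other_key from where it was at the start of the episode above 0.02 m).
It fails at once if the mug between box and block is pushed over or away (angle between mug_a's own z axis and vertical above 0.5 rad or distance of mug_a from where it was at the start of the episode above 0.04 m).
It also fails if it takes over 51 s, if anything falls off the work surface, if the arm or the gripper's body presses on something with over 40 N, if the wrist force passes 120 N, or if a joint passes its speed limit or range.

## Working session

There is one attempt and no reset: what is moved stays moved. The work goes in short steps, each a Python script; the robot and the scene stay as the last script left them, time stands still between calls to the robot, and variables do not carry over. Pictures are saved under pics/ and viewed, at most 10 in all, crops included, and the job is handed in when it is done.

```bash
mkdir -p pics && python3 - <<'E'
from cell import r, optics
import numpy as np, cv2
for n in ("top","scene"):
    d=optics.get_image(n); np.savez(f"pics/{n}0.npz",**d); cv2.imwrite(f"pics/{n}0.png",d["pixels"][:,:,::-1])
    print(n,d["fx"],d["fy"],d["cx"],d["cy"],np.round(d["camera_from_world"],3).tolist())
print(r.finger_overhang,r.current_t(),r.current_ee_rot(),r.current_contact_force())
E
```

```text
top 393.4219445852876 393.4219445852876 274.1051737561069 204.9248186812479 [[-0.021, -1.0, -0.003, 0.068], [-0.991, 0.021, -0.135, 0.583], [0.136, 0.0, -0.991, 0.701], [0.0, 0.0, 0.0, 1.0]]
scene 379.9716905731779 379.9716905731779 275.94844086459653 207.79150680248563 [[-0.889, 0.459, 0.005, 0.486], [0.322, 0.631, -0.706, -0.183], [-0.327, -0.626, -0.708, 1.022], [0.0, 0.0, 0.0, 1.0]]
0.022 0.1 [ 9.76993962e-01  2.13266330e-01 -7.52817273e-05 -5.14091889e-04] [ 0.72963729 -0.67640959  0.24344179]
```

View pics/top0.png

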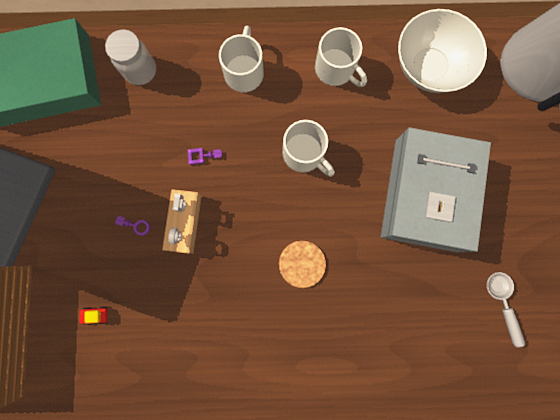

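View pics/scene0.png

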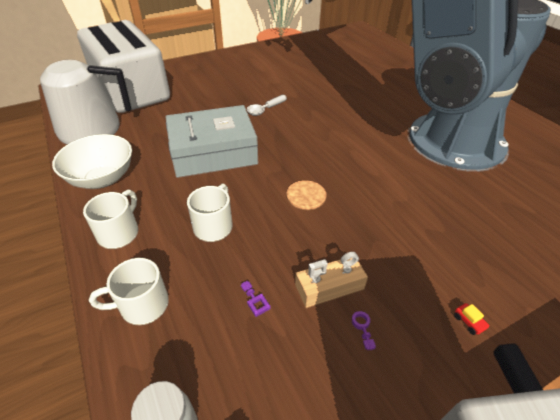

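The top view shows the key block near (181,221), with the square key at (180,203) and the round key at (178,237). The lock plate is at (440,207), with its slot running roughly vertical, and the near mug is at (306,146). The scene view agrees: the square bow is at (318,270) and the round bow, nearer the robot, is at (349,261).

```bash
cat > h.py <<'E'
import numpy as np, cv2
from scipy.spatial.transform import Rotation as R
def cast(d,uv,z,T=None):
    """pixel -> world point on plane z; T = world_from_camera"""
    if T is None: T=np.linalg.inv(d["camera_from_world"])
    uv=np.atleast_2d(np.asarray(uv,float))
    ray=np.c_[(uv[:,0]-d["cx"])/d["fx"],(uv[:,1]-d["cy"])/d["fy"],np.ones(len(uv))]@T[:3,:3].T
    return T[:3,3]+ray*((z-T[2,3])/ray[:,2])[:,None]
def down(yaw):
    """tool z down, tool y (closing line) along direction yaw+90deg; tool x along yaw"""
    return (R.from_euler('z',yaw)*R.from_quat([1,0,0,0])).as_quat()
def wrist(r,optics):
    T=np.eye(4); T[:3,:3]=R.from_quat(r.current_ee_rot()).as_matrix(); T[:3,3]=r.current_tool_pos()
    d=optics.get_image("wrist"); return d,T@d["mount"]
E
python3 - <<'E'
from h import *
d=dict(np.load("pics/top0.npz")); h=cv2.cvtColor(d["pixels"],cv2.COLOR_RGB2HSV)
P=d["pixels"].astype(int)
m=((P[:,:,0]>170)&(P[:,:,0]-P[:,:,2]>60)).astype(np.uint8); m[:, :150]=0; m[:,215:]=0; m[:180]=0; m[270:]=0
rc=cv2.minAreaRect(cv2.findNonZero(m)); print(rc)
b=cast(d,cv2.boxPoints(rc),.038); print(b.round(3),b.mean(0))
print("round/square bows z.06",cast(d,[[178,237],[180,203]],.06).round(3))
print("lock",cast(d,[[440,207]],.084), "plate corners",cast(d,[[430,193],[456,196],[452,221],[427,218]],.084).round(3))
print("mug top",cast(d,[[306,143]],.078))
print(cast(d,[[409,128],[490,143],[478,250],[383,238]],.08).round(3))
E
```

```text
((179.89208984375, 220.6575469970703), (26.883413314819336, 61.794273376464844), 7.853313446044922)
[[0.505 0.265 0.038]
 [0.62  0.251 0.038]
 [0.612 0.201 0.038]
 [0.497 0.216 0.038]] [0.55863996 0.23315163 0.038     ]
round/square bows z.06 [[0.526 0.231 0.06 ]
 [0.588 0.228 0.06 ]]
lock [[ 0.56798776 -0.23731105  0.084     ]] plate corners [[ 0.593 -0.222  0.084]
 [ 0.587 -0.267  0.084]
 [ 0.543 -0.256  0.084]
 [ 0.549 -0.213  0.084]]
mug top [[ 0.69143385 -0.004937    0.078     ]]
[[ 0.715 -0.194  0.08 ]
 [ 0.684 -0.339  0.08 ]
 [ 0.491 -0.3    0.08 ]
 [ 0.516 -0.135  0.08 ]]
```

```bash
python3 - <<'E'
from h import *
from cell import r, optics
for n,p,y in (("lock",[.568,-.237,.23],np.pi-.2),("key",[.529,.237,.22],np.pi-.12)):
    r.move_to(p,down(y)); r.sleep(.2)
    d,T=wrist(r,optics); np.savez(f"pics/w{n}.npz",T=T,**d); cv2.imwrite(f"pics/w{n}.png",d["pixels"][:,:,::-1])
    print(n,r.current_t(),r.current_tool_pos(),T.round(3).tolist(),r.current_q().round(2) if hasattr(r.current_q(),'round') else r.current_q())
E
```

```text
lock 1.9333 [ 0.56774113 -0.23751068  0.23001467] [[0.2, 0.941, 0.274, 0.498], [0.98, -0.192, -0.055, -0.223], [0.001, 0.28, -0.96, 0.372], [0.0, 0.0, 0.0, 1.0]] [-0.47  0.47  1.48 -0.    1.19 -1.84]
key 3.9167 [0.52925131 0.23649668 0.21997948] [[0.12, 0.953, 0.278, 0.459], [0.993, -0.116, -0.033, 0.245], [0.001, 0.28, -0.96, 0.362], [0.0, 0.0, 0.0, 1.0]] [ 0.34  0.42  1.59 -0.    1.14 -1.11]
```

View pics/wlock.png

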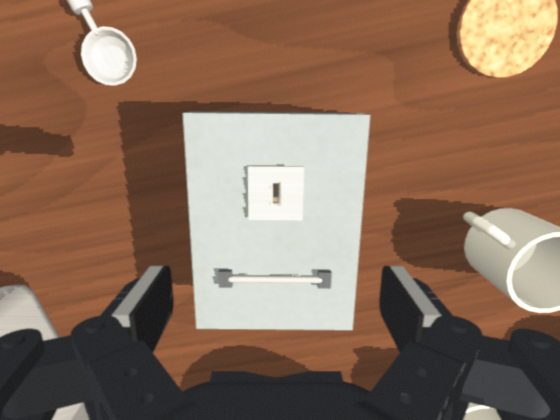

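View pics/wkey.png

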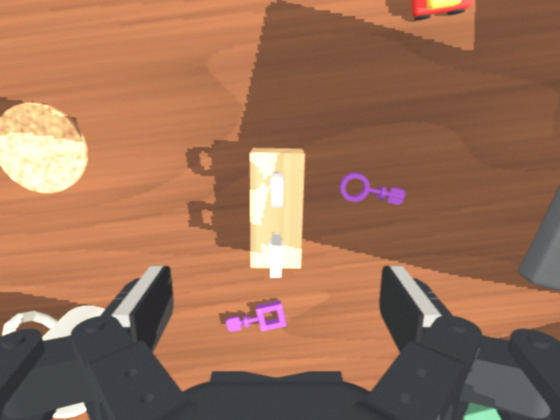

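The wrist lock view shows the plate at x 247–303, y 166–220, with the slot near (277,193). The wrist key view shows the block top at x 250–303, y 149–269, with the round bow at (277,188) and the square one at (277,255). Next I'll measure both precisely.

```bash
python3 - <<'E'
from h import *
d=dict(np.load("pics/wlock.npz")); P=d["pixels"].astype(int); T=d["T"]
g=P.mean(2); print(P[193,262],P[193,230],P[193,277])
m=((P[:,:,0]-P[:,:,2]>-4)&(g>170)).astype(np.uint8); k=np.zeros_like(m);k[155:232,235:315]=1; m*=k
rc=cv2.minAreaRect(cv2.findNonZero(m)); b=cast(d,cv2.boxPoints(rc),.084,T); print(rc,b.round(4).tolist(),b.mean(0),np.linalg.norm(np.diff(b,axis=0),axis=1))
s=((g<150)).astype(np.uint8); k[:]=0;k[175:213,265:290]=1; s*=k
rs=cv2.minAreaRect(cv2.findNonZero(s)); bs=cast(d,cv2.boxPoints(rs),.084,T); print("slot",rs,bs.round(4).tolist(),bs.mean(0))
print("depth z", (T@np.r_[0,0,d["depth"][193,262],1])[:3], d["depth"][193,255],)
# box lid corners
print("lid",cast(d,[[184,113],[369,115],[354,330],[196,330]],.08,T).round(4).tolist())
d=dict(np.load("pics/wkey.npz")); P=d["pixels"].astype(int); T=d["T"]
m=((P[:,:,0]>150)&(P[:,:,1]>120)).astype(np.uint8); m=((P[:,:,0]-P[:,:,2]>25)&(P[:,:,1]>125)).astype(np.uint8);k=np.zeros_like(m);k[140:280,240:315]=1;m*=k
rc=cv2.minAreaRect(cv2.findNonZero(m)); b=cast(d,cv2.boxPoints(rc),.038,T); print(rc,b.round(4).tolist(),b.mean(0),np.linalg.norm(np.diff(b,axis=0),axis=1))
s=((P.max(2)-P.min(2)<22)&(P.mean(2)>120)).astype(np.uint8);k[:]=0;k[165:280,262:292]=1;s*=k
n,_,st,c=cv2.connectedComponentsWithStats(s)
for i in range(1,n):
    if st[i,4]>30: print(st[i],c[i],[cast(d,[c[i]],z,T)[0].round(4).tolist() for z in (.06,.083)])
v=np.hstack([cv2.resize(cv2.imread("pics/wlock.png")[150:235,230:320],None,fx=4.4,fy=4.4),cv2.resize(cv2.imread("pics/wkey.png")[140:280,230:320],None,fx=2.67,fy=2.67)[:374]])if 0 else None
a=cv2.resize(cv2.imread("pics/wlock.png")[155:230,235:315],(400,375),interpolation=0);b2=cv2.resize(cv2.imread("pics/wkey.png")[140:280,235:320],(340,560),interpolation=0)
o=np.zeros((560,740,3),np.uint8);o[:375,:400]=a;o[:,400:]=b2;cv2.imwrite("pics/crop.png",o)
E
```

```text
[251 249 243] [220 227 218] [94 92 87]
((274.5, 193.0), (76.0, 79.0), 90.0) [[0.5296, -0.2634, 0.084], [0.5425, -0.2, 0.084], [0.6077, -0.2112, 0.084], [0.594, -0.2787, 0.084]] [ 0.56845436 -0.23833448  0.084     ] [0.0647249  0.06618503 0.06888935]
slot ((275.5, 193.0), (18.0, 5.0), 90.0) [[0.5596, -0.2378, 0.084], [0.5604, -0.2337, 0.084], [0.5758, -0.2368, 0.084], [0.5749, -0.241, 0.084]] [ 0.56766942 -0.23731442  0.084     ]
depth z [ 0.57879347 -0.2391716   0.08901532] 0.29799765
lid [[0.489, -0.2963, 0.08], [0.5203, -0.1508, 0.08], [0.7171, -0.1905, 0.08], [0.6865, -0.3399, 0.08]]
((277.0, 213.49996948242188), (73.99998474121094, 130.99996948242188), 0.0) [[0.6235, 0.1887, 0.038], [0.492, 0.2084, 0.038], [0.5002, 0.2758, 0.038], [0.6327, 0.2638, 0.038]] [0.56209864 0.23415924 0.038     ] [0.13297942 0.06781554 0.13301502]
[262 165  12  14 112] [267.11607143 169.55357143] [[0.511, 0.2316, 0.06], [0.507, 0.2326, 0.083]]
[270 173  14  34 393] [276.45038168 189.82442748] [[0.5299, 0.2375, 0.06], [0.5245, 0.2381, 0.083]]
[262 183   6  26  91] [263.59340659 194.18681319] [[0.5325, 0.2257, 0.06], [0.5268, 0.2272, 0.083]]
[262 234  30  44 833] [275.98919568 256.30372149] [[0.5932, 0.2294, 0.06], [0.5829, 0.2306, 0.083]]
```

View pics/crop.png

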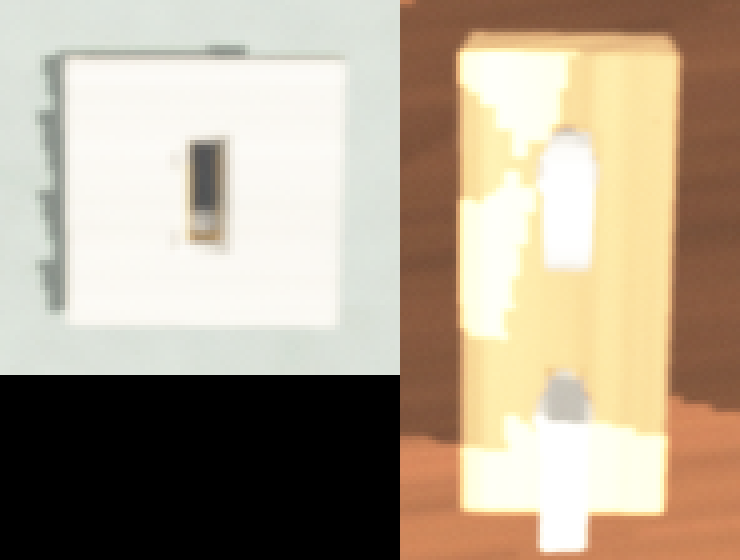

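The crop gives plate corners at (247.6,166.6), (304,166.6), (303,220) and (248.2,220), with the slot centred near (276.6,193.6). The block top corners are (249.5,152.5), (305,152.5), (301.5,268.5) and (250,268.5).

```bash
python3 - <<'E'
from h import *
def rect(n,px,z):
    d=dict(np.load(n)); T=d["T"]; b=cast(d,px,z,T)
    print(b.mean(0).round(4),"sides",np.linalg.norm(b-np.roll(b,-1,0),axis=1).round(4)); a=b[3]-b[0]; c=b[2]-b[1]; e=b[0]-b[1];f=b[3]-b[2]
    print("yaw x-dir",np.arctan2((a+c)[1],(a+c)[0]), "from y", np.arctan2((e+f)[1],(e+f)[0])+np.pi/2)
    return d,T,b
d,T,b=rect("pics/wlock.npz",[[247.6,166.6],[304,166.6],[303,220],[248.2,220]],.084)
print("slot",cast(d,[[276.6,193.6]],.084,T)); e=cast(d,[[184,113],[369,115],[354,330],[196,330]],.08,T); a=e[3]-e[0]+e[2]-e[1]; u=a/np.linalg.norm(a); print("box yaw",np.arctan2(a[1],a[0]),"lock from box",e.mean(0)-.035*u)
d,T,b=rect("pics/wkey.npz",[[249.5,152.5],[305,152.5],[301.5,268.5],[250,268.5]],.038)
y=b[3]-b[0]+b[2]-b[1];u=y/np.linalg.norm(y);print("key",b.mean(0)-.03*u)
print("key px",cast(d,[[277,189]],.065,T),cast(d,[[276,258]],.065,T))
E
```

```text
[ 0.5684 -0.2373  0.084 ] sides [0.0466 0.0465 0.0473 0.0465]
yaw x-dir -0.20497144832785424 from y -0.20132643652436477
slot [[ 0.56831015 -0.23649633  0.084     ]]
box yaw -0.20816181869809966 lock from box [ 0.56899316 -0.23713782  0.08      ]
[0.5582 0.2341 0.038 ] sides [0.051  0.1171 0.0522 0.1171]
yaw x-dir -0.1326057290279162 from y -0.12092179775120915
key [0.52849149 0.2380681  0.038     ]
key px [[0.52805693 0.23815365 0.065     ]] [[0.59261425 0.22945399 0.065     ]]
```

```bash
python3 - <<'E'
from h import *
from cell import r, optics
q=down(np.pi-.128); p=np.array([.5285,.2380,.078])
r.move_to(p+[0,0,.05],q); r.move_linear(p,q,.08); r.sleep(.1)
f0=np.array(r.current_contact_force())
r.set_gripper(0.0,20); r.sleep(.2); print("soft",np.array(r.current_contact_force())-f0,r.current_tool_pos(),r.current_opening())
r.set_gripper(0.0,90); r.sleep(.2); print(np.array(r.current_contact_force())-f0,r.current_finger_force(),r.current_opening(),r.current_t())
r.move_linear(p+[0,0,.07],q,.1); r.sleep(.2)
print(np.array(r.current_contact_force())-f0,r.current_finger_force(),r.current_opening(),r.current_t(),r.current_tool_pos())
d,T=wrist(r,optics); np.savez("pics/held.npz",T=T,**d); cv2.imwrite("pics/held.png",d["pixels"][100:,:,::-1])
E
```

```text
soft [-1.0655068  -1.29163722  2.1079317 ] [0.5285398  0.23796683 0.07805277] 0.09219930405474583
[-1.24282992 -2.06471148  5.15785479] 89.25651649944484 0.06437927749478821 6.55
[-0.39140134  0.25888423  0.19143078] 88.52550840005279 0.06194941389331592 7.6 [0.52823801 0.23789848 0.14735794]
```

View pics/held.png

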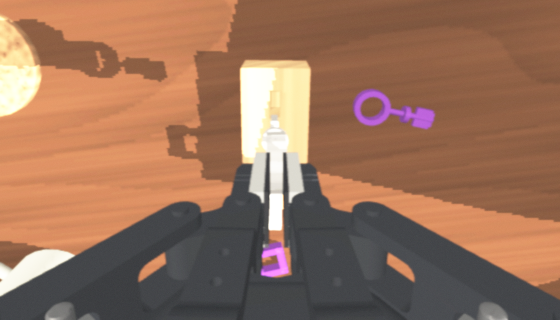

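The key is held centrally between the pads at (275,140), with the block beneath it left with its square key. Next is going over the lock and probing down with force feedback.

```bash
python3 - <<'E'
from h import *
from cell import r, optics
q=down(np.pi-.204); c=np.array([.5683,-.2370,.146])
r.move_to([.50,.0,.21],down(np.pi-.166)); r.move_to(c+[0,0,.03],q); r.move_linear(c+[0,0,.004],q,.1); r.sleep(.25)
f0=np.array(r.current_contact_force()); m0=np.array(r.current_torque()); np.save("f0.npy",np.r_[f0,m0]); print(f0,r.current_t(),r.current_tool_pos())
for k in range(1,13):
    z=.004-.001*k
    r.move_linear(c+[0,0,z],q,.03); r.sleep(.05)
    f=np.array(r.current_contact_force())-f0; print(round(z*1e3),f.round(1),(np.array(r.current_torque())-m0).round(2),np.array(r.current_tool_pos()).round(4))
    if f[2]>8 or np.hypot(f[0],f[1])>12: break
print(r.current_t())
E
```

```text
[-0.1633735  -0.52670845  0.16114884] 10.2667 [ 0.56854104 -0.23703792  0.15062041]
3 [ 0.3  0.4 -0.1] [-0.06 -0.03 -0.02] [ 0.5683 -0.237   0.149 ]
2 [ 0.3  1.  -0.7] [-0.12 -0.02  0.04] [ 0.5683 -0.237   0.1479]
1 [ 0.5  0.5 -0.3] [-0.1  -0.06  0.04] [ 0.5683 -0.237   0.147 ]
0 [ 0.9  0.8 -1.4] [-0.07 -0.02 -0.02] [ 0.5683 -0.237   0.146 ]
-1 [ 0.1  0.1 -0.2] [-0.09 -0.11  0.01] [ 0.5683 -0.237   0.145 ]
-2 [ 0.2  1.5 -0.8] [-0.01 -0.03  0.  ] [ 0.5683 -0.237   0.144 ]
-3 [-0.2  0.8 -0.2] [-0.06 -0.04  0.  ] [ 0.5683 -0.237   0.143 ]
-4 [-0.5  0.5 -0.7] [-0.05 -0.07 -0.04] [ 0.5683 -0.237   0.1419]
-5 [0.2 1.  0.1] [-0.05 -0.04  0.03] [ 0.5683 -0.237   0.1409]
-6 [-0.5 -0.4 -0.1] [-0.05 -0.06 -0.04] [ 0.5683 -0.237   0.14  ]
-7 [-0.6  0.4 -0.5] [-0.01 -0.05  0.  ] [ 0.5683 -0.237   0.139 ]
-8 [ 0.1  0.8 -0.8] [-0.03 -0.05  0.02] [ 0.5683 -0.237   0.138 ]
13.8667
```

```bash
cat > w.py <<'E'
from h import *
from cell import r, optics
c=np.array([.5683,-.2370,.146]); Y=np.pi-.204; f0=np.load("f0.npy")[:3]
F=lambda: np.mean([np.array(r.current_contact_force())-f0 for _ in range(1)],0)
E
python3 - <<'E'
from w import *
z=-.008; t0=r.current_t()
while z>-.0235:
    f=F(); step=0
    while f[2]<10 and z>-.0235:         # press to 10-14 N
        s=.001 if f[2]<4 and z>-.011 else .0005
        z-=s; r.move_linear(c+[0,0,z],down(Y),.03); r.sleep(.04); f=F()
        if z<-.0115: print("p",round(z*1e3,1),f.round(1),round((r.current_tool_pos()[2]-.146)*1e3,2))
    if f[2]>=10:
        for a in (.08,-.08,.08,-.08,0): r.move_to(c+[0,0,z],down(Y+a))
        r.sleep(.04); g=F()
        print("w",round(z*1e3,1),f[2].round(1),g.round(1),round((r.current_tool_pos()[2]-.146)*1e3,2),round(r.current_t(),2))
        if g[2]>=10: break
    if r.current_t()-t0>14: break
print(r.current_t(),r.current_finger_force())
E
```

```text
p -11.5 [ 0.5  0.1 -1. ] -11.51
p -12.0 [-0.7  1.6 -1.3] -12.02
p -12.5 [-0.2  0.6 -1.2] -12.45
p -13.0 [0.3 0.9 1.4] -12.85
p -13.5 [1.3 1.  4. ] -13.27
p -14.0 [0.4 1.4 4.8] -13.56
p -14.5 [0.1 0.7 7.4] -13.88
p -15.0 [-0.4  0.4  8.6] -14.19
p -15.5 [-0.1  1.6 11.4] -14.34
w -15.5 11.4 [-0.4  0.9  9.5] -14.48 18.73
p -16.0 [-0.6  1.  13. ] -14.61
w -16.0 13.0 [ 0.3  0.6 -0.3] -16.17 20.39
p -16.5 [0.3 0.6 3.3] -16.36
p -17.0 [-0.4  0.2  1.8] -17.08
p -17.5 [0.2 0.3 0.2] -17.74
p -18.0 [ 0.4 -0.7 -1.7] -18.33
p -18.5 [ 2.2  0.5 -1.5] -18.64
p -19.0 [ 0.4  1.  -0.3] -19.0
p -19.5 [ 1.2  0.1 -0.2] -19.63
p -20.0 [1.3 0.5 0.4] -19.99
p -20.5 [0.7 0.3 0.2] -20.58
p -21.0 [ 0.9 -0.2 -0.7] -21.19
p -21.5 [ 1.1  0.9 -0.5] -21.62
p -22.0 [0.4 0.5 2.6] -21.75
p -22.5 [-1.1  0.9  5. ] -21.86
p -23.0 [-2.3  0.3 10.4] -21.92
w -23.0 10.4 [-1.3  0.   8.2] -21.89 25.84
p -23.5 [-2.2 -0.2 13.2] -21.95
w -23.5 13.2 [-2.3  0.7 13.2] -21.95 27.5
27.5 90.273084808141
```

The key is home: the collar stops hard at 21.9 mm. Now the turn.

```bash
python3 - <<'E'
from w import *
m0=np.load("f0.npy")[3:]; p=c+[0,0,-.0228]
for a in [.25,.5,.75,1.,1.25,1.45,1.55,1.6,1.65,1.7,1.75]:
    r.move_to(p,down(Y-a)); r.sleep(.1)
    f=F(); m=np.array(r.current_torque())-m0; e=(R.from_quat(r.current_ee_rot())*R.from_quat(down(Y)).inv()).as_rotvec()[2]
    print(a,round(e,3),f.round(1),m.round(2),np.array(r.current_tool_pos()).round(4),round(r.current_t(),1))
    if abs(m[2])>.5 or np.hypot(f[0],f[1])>20: break
d,T=wrist(r,optics); cv2.imwrite("pics/end.png",d["pixels"][:,:,::-1]); d=optics.get_image("top"); cv2.imwrite("pics/endtop.png",d["pixels"][:,:,::-1])
print(r.current_finger_force(),r.current_q(),r.current_t())
E
```

```text
0.25 -0.25 [-0.1  0.1  6.8] [-0.21  0.1   0.04] [ 0.5688 -0.2374  0.1241] 27.9
0.5 -0.5 [-0.2 -0.1  7.2] [-0.35  0.02  0.07] [ 0.5688 -0.2375  0.1241] 28.4
0.75 -0.75 [ 0.4 -1.3  7.4] [-0.44  0.02  0.12] [ 0.5689 -0.2376  0.1242] 28.9
1.0 -1.0 [ 0.6 -1.5  7.1] [-0.55 -0.05  0.13] [ 0.5689 -0.2377  0.1242] 29.3
1.25 -1.25 [-0.7 -2.9  8.1] [-0.62  0.05  0.16] [ 0.5689 -0.2378  0.1242] 29.8
1.45 -1.45 [-0.5 -3.4  6.6] [-0.74  0.06  0.18] [ 0.5688 -0.2378  0.1242] 30.2
1.55 -1.55 [ 0.2 -3.7  7.7] [-0.75  0.11  0.15] [ 0.5688 -0.2379  0.1242] 30.5
1.6 -1.6 [-1.2 -3.1  6.9] [-0.75  0.15  0.13] [ 0.5688 -0.2379  0.1242] 30.9
1.65 -1.65 [-0.7 -3.3  7.2] [-0.76  0.13  0.15] [ 0.5688 -0.2379  0.1242] 31.2
1.7 -1.7 [-1.2 -2.7  7.3] [-0.85  0.19  0.15] [ 0.5687 -0.2379  0.1242] 31.6
1.75 -1.749 [-1.5 -2.9  7.3] [-0.87  0.2   0.25] [ 0.5687 -0.2379  0.1242] 31.9
89.62994079105556 [-4.71229638e-01  5.91189426e-01  1.56449131e+00 -1.37002426e-03
  9.83793970e-01 -8.77996031e-02] 32.0083
```

View pics/end.png

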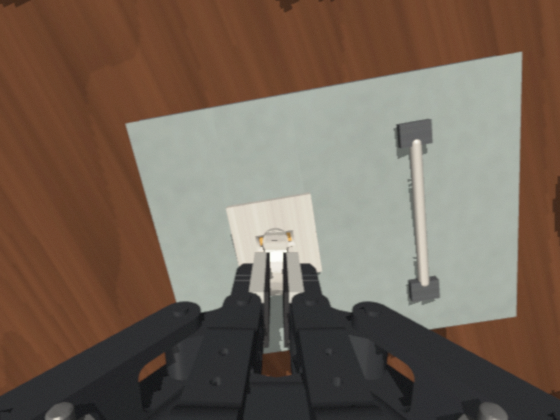

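View pics/endtop.png

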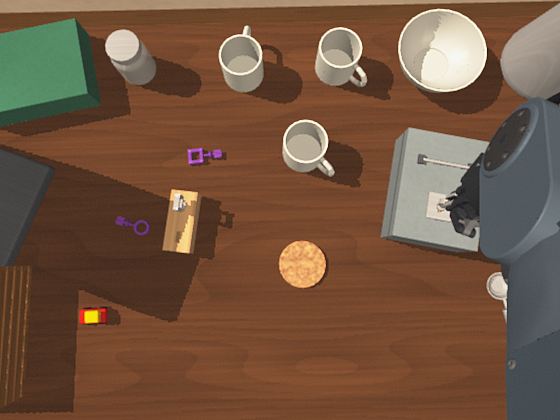

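The wrist view shows the key in the slot at (276,240), with the collar on the plate and the bow turned a quarter turn across the slot. The top view shows the mug at (306,146) and the square key at (180,203), both unmoved. Handing in.

```bash
python3 -c "
from cell import r
print(r.current_finger_force(),r.current_t()); print(r.hand_in())"
```

```text
89.62994079105556 32.0083
the job is handed in; nothing more can be done
None
```

I handed in the job at 32 s of the 51 s allowed, with the round-bow key fully home (collar on the lock face), turned to the barrel's stop and still gripped at about 90 N; the square-bow key and the mug have not moved, and no verdict came back.

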